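# Return the honey jar to its sensing dock

### The arm

A 6-joint arm with a two-finger parallel gripper is mounted at the origin on a cart in front of the work surface, level with it; the furniture and walls round the work are solid. World frame = base frame: x ahead of the robot, y to its left, z up, the work surface at z = 0. Lengths are in mm, angles in rad, forces in N, time in s.
With the tool pointing down it reaches from about 275 to 750 mm from the base axis. Payload 10.2 kg.
Tool frame: the origin (TCP) lies on the front face of the gripper's body, between the roots of the fingers; the fingertips stand 73 mm ahead of it and the grasp point (between the pads) lies 54 mm ahead of it; z points along the fingers, y is the line along which they close (so a half turn about z gives the same grasp; the last joint's range is limited). The gripper opens to 85 mm and grips with 20 to 120 N. Pads are 22 mm wide; open, the fingers measure 114 mm over their backs; the gripper's body (76 mm by 85 mm) begins 54 mm behind the grasp point. The pads swing forward as they close: fully open they stand 13 mm farther back than shut.
Start: joints at [0.95, 0.313, 1.498, -0, 1.331, -0.223], TCP at [203.394, 484.007, 303.894] pointing down, gripper open.
Joint ranges: [-2.94, 2.94], [-0.97, 2.17], [0.19, 2.56], [-1.23, 4.37], [0.02, 3.11], [-2.88, 2.88]. Speed limits (rad/s): [2.39, 2.39, 3.01, 3.14, 3.14, 3.14].

### API

Orientations are given as a unit quaternion [w, x, y, z].
In Python, from rig import * gives the robot as it stands.
- The arm moves only by the tool step_arm, never from a script. Its argument "plan" is a list of rows, each an object with "offset": the shift along the tool's x, y, z in cm, a list of three; "rot": the turn, a rotation vector about the tool's x, y, z in degrees, a list of three; "gripper": the finger opening in cm, from 0 to 8.54. In form: [{"offset": [x, y, z], "rot": [wx, wy, wz], "gripper": gripper}, ...]. A call has 1 to 12 rows; each row is the pose to reach, as a shift and turn from the pose commanded when the call began, along the tool's axes at that moment; what a row does not reach only later rows make up. A row lasts 1/10 s, in which the tool goes at most 50 mm and 8.59 degrees, less where a joint would pass 70% of its speed; a pose out of reach is approached as far as the arm can. A call with a gripper value outside its range is refused whole. The fingers move at their own pace and stop on an object; "squeeze" is the grip in N (left out, the last holds). Time passes only in rows, so rows that repeat a pose let the fingers close. It gives the time, the measured TCP pose, the force, the opening and the grip force at its end, in the units of the state.
- sense(): the state, without advancing time (a new reading comes with each control period).
- capture(name): name is "scene" or "top"; returns a dict with "color" (420x560x3 uint8, red, green, blue), "depth" (420x560 float32, mm along the optical axis (not along the pixel's ray), 0 where there is no reading), "vertical_fov" (degrees; the focal length in pixels is half the picture's height over the tangent of half this angle, whatever the lens; pixels are square), "cx", "cy" (the principal point, pixels), "k1" (the pictures are not rectified: a ray, as slopes to the right and down, at radius r is drawn at 1 + k1 r^2 times it, then the intrinsics apply), "rvec" (rotation vector, rad) and "tvec" (3), from world to camera coordinates, as OpenCV has them. Camera axes: x right, y down, z forward; pixel columns grow to the right and rows downward; lengths in mm; the calibration is good to about 2 mm. A picture is of the moment at which its call begins.
- finish_job(): hands the job in; it is judged then, once.
The state is a dict: "time_s": time; "joints": joint angles; "dq": joint speeds; "tau": joint torques, N m; "eef_pos": TCP position; "ee_rot": TCP orientation; "force": force on the tool from outside, world axes, zero at the start; "wrist_torque": the same for the moment, N m; "grip_width": opening from 0.0 (shut) to 1.0 (fully open); "grip_force": force on a finger pad.
Only numpy, scipy, OpenCV 4.12 (cv2) and the standard library are available. Lean on these libraries where they do the work, as an engineer would, in place of code of your own. Each camera call takes 0.05 s, during which the arm holds its last target. There are 200 camera calls.

### The job

Set the honey jar (the wide glass jar with the red lid) down, without dropping it, in the free seat of the white jar dock, upright inside the rim so that its weight holds the orange sensing pin down, and let go of it. Leave the jam jar standing in its own seat.

Things in the scene. Friction and masses are not known exactly. Their poses are not given: they have to be found in the camera images.
- honey_jar: Clear glass jar of amber honey with a red lid, 58 x 62 mm across, 86 mm high, 0.27 to 0.47 kg, upright and loose on the worktop. Origin: centre of its underside, z up. Its plain sides can be gripped from above at any yaw, 50 to 65 mm up. Two slimmer spice jars (45 mm across, 99 mm high, one with a red cap, one green) stand 0.10 m or more away, centre to centre; the three swap places.
- free_seat (a point): Centre of the free seat's floor, 14 mm above the worktop, z up. The dock is a fixed white slab, 100 x 250 x 14 mm, at any yaw, with two round seats 150 mm apart. The y axis runs along its long side, from the taken seat to the free one. Each seat has a rim 8 mm high, inner radius 44 mm, outer 50 mm: the jar has 12 mm to spare all round. The pin stands in the middle.
- pin (a joint): Orange sensing pin, 17 mm in diameter, standing 5 mm up from the middle of the free seat's floor. 0 = up, grows as it is pressed; 0.005 m = level with the floor. Its spring gives 0.4 N at the top and 1.0 N at the floor, so the jar's weight alone holds it down.
- jam_jar: Glass jar of pink jam with a white lid, 65 mm across, 94 mm high, standing loose in the dock's other seat, 150 mm from the free seat. It stays there. Origin: centre of its underside, z up. Closing the gripper across the dock (along free_seat's x axis) when setting the honey jar down keeps it clear of the jam jar.
Not all that is in view belongs to the job. What is shaped like the honey_jar but blue or turquoise is not meant. Leave any purple look-alike of the jam_jar alone.

How it is judged:
By the outcome, as a careful person would: the job done as asked, in the order asked, and still so for the second after the job is handed in, with the robot touching nothing.
It also fails if it takes over 32 s, if anything falls off the work surface, if the arm or the gripper's body presses on something with over 40 N, if the wrist force passes 120 N, or if a joint passes its speed limit or range.

## Working session

There is one attempt and no reset: what is moved stays moved. The work goes in short steps, Python scripts to look and compute and a tool call to move; the robot and the scene stay as the last step left them, time stands still between calls to the robot, and variables do not carry over. Pictures are saved under pics/ and viewed, at most 10 in all, crops included, and the job is handed in when it is done.

Besides the shell and the picture viewer there is one more tool, called after ">>>" as a command line: name --argument value ..., lists and objects as JSON in quotes. step_arm: Moves the arm, as the interface text tells. Its arguments: {"type":"object","properties":{"plan":{"type":"array"},"squeeze":{"type":"number"}},"required":["plan"]}

```bash
mkdir -p pics
cat > h.py <<'E'
from rig import *
import numpy as np, cv2
from scipy.spatial.transform import Rotation as R
def K(c):
    f=c["color"].shape[0]/2/np.tan(np.radians(c["vertical_fov"])/2)
    return f
def cast(c,uv,z=None):
    f=K(c); d=(np.array(uv,float).reshape(-1,2)-[c["cx"],c["cy"]])/f
    s=d.copy()
    for _ in range(20): s=d/(1+c["k1"]*(s**2).sum(1,keepdims=True))
    Rm=R.from_rotvec(np.ravel(c["rvec"])).as_matrix(); t=np.ravel(c["tvec"])
    o=-Rm.T@t; r=np.c_[s,np.ones(len(s))]@Rm
    if z is None:
        dep=np.array([c["depth"][int(round(v)),int(round(u))] for u,v in np.reshape(uv,(-1,2))])
        return o+r*dep[:,None]
    return o+r*((z-o[2])/r[:,2])[:,None]
E
python3 - <<'E'
from h import *
s=sense(); print(s)
for n in("scene","top"):
    c=capture(n); np.save(n+".npy",c,allow_pickle=True)
    cv2.imwrite(f"pics/{n}0.png",c["color"][...,::-1])
    print(n,c["vertical_fov"],c["k1"],c["cx"],c["cy"])
E
```

```text
{'time_s': 0.0, 'joints': array([ 9.49610894e-01,  3.13420798e-01,  1.49845067e+00, -3.13701174e-06,
        1.33102550e+00, -2.23377638e-01]), 'dq': array([-0.00015127,  0.00152894, -0.00123011,  0.00141981, -0.00117759,
        0.00117735]), 'tau': array([-1.94520573e-03, -4.12274587e+01, -2.59732264e+01, -3.21314556e-04,
        4.24287660e-03, -1.66056225e-05]), 'eef_pos': array([203.27931146, 483.85598393, 303.34485306]), 'ee_rot': array([-2.65892341e-04,  1.97594550e-01,  9.80283616e-01, -5.95493808e-04]), 'force': array([-0.30570684,  0.5373681 , -0.45019238]), 'wrist_torque': array([ 0.02432556, -0.02288714, -0.01504188]), 'grip_force': 0.0, 'grip_width': 1.0022494582284855}
scene 48.082731572404086 -0.07076664716473023 272.29868685950635 204.286431703137
top 42.62822735278843 -0.21397325539952264 270.0513840966411 218.03132768035178
```

View pics/scene0.png

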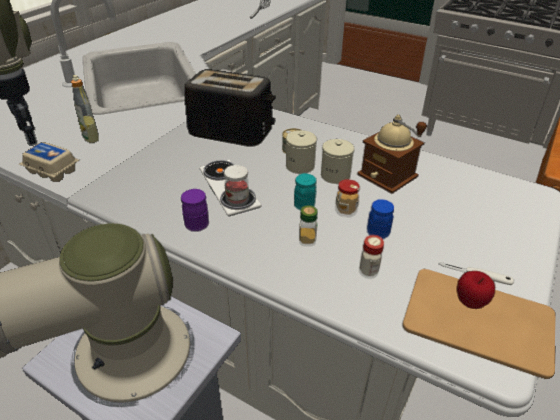

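View pics/top0.png

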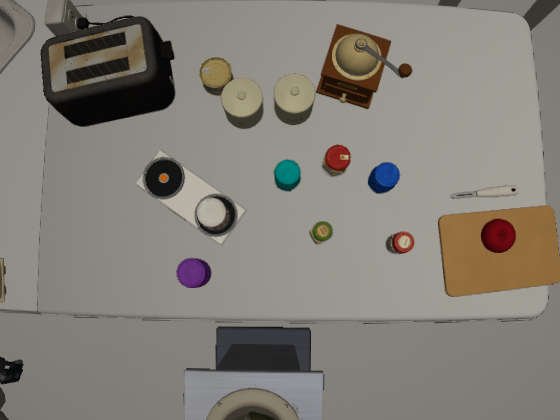

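The scene view shows honey jar candidates at (348,195), a wide red lid over amber, and (372,254), a slim red cap. The turquoise jar (305,191) and blue jar (381,218) are decoys. 
In the top view these are at (338,158), (402,242), (288,175) and (384,178). The green spice jar is at (322,232), the free seat with its orange pin at (163,178), the jam jar at (212,212), and the purple decoy at (194,272). I choose top (338,158) and will check it in a close crop.

```bash
cat > m.py <<'E'
from h import *
T=np.load("top.npy",allow_pickle=True).item(); S=np.load("scene.npy",allow_pickle=True).item()
def blob(c,lo,hi,box):
    h=cv2.cvtColor(c["color"],cv2.COLOR_RGB2HSV); x0,y0,x1,y1=box
    m=np.zeros(h.shape[:2],np.uint8); m[y0:y1,x0:x1]=cv2.inRange(h,lo,hi)[y0:y1,x0:x1]
    return m
# honey lid, top
h=cv2.cvtColor(T["color"],cv2.COLOR_RGB2HSV)
m=blob(T,(0,120,60),(8,255,255),(315,135,365,185))|blob(T,(170,120,60),(180,255,255),(315,135,365,185))
cs=max(cv2.findContours(m,0,2)[0],key=cv2.contourArea)
(u,v),r=cv2.minEnclosingCircle(cs); print("lid px",u,v,r)
print("depth pts",cast(T,[(u-3,v-3),(u,v-6)]))
p=cast(T,[(u,v),(u+r,v),(u,v+r)],86); print("lid",p.round(1))
# pin
m=blob(T,(5,130,100),(22,255,255),(140,155,190,200)); M=cv2.moments(m,True); pu=(M["m10"]/M["m00"],M["m01"]/M["m00"])
print("pin px",pu,M["m00"],"depth",cast(T,[pu]).round(1),"plane19",cast(T,[pu],19).round(1))
m=blob(S,(5,130,100),(22,255,255),(203,158,240,182)); M=cv2.moments(m,True)
if M["m00"]: 
    pu=(M["m10"]/M["m00"],M["m01"]/M["m00"]); print("scene pin",pu,M["m00"],cast(S,[pu],19).round(1))
# jam lid & slab edges
u=cast(T,[(212,211)]);print("jam",u.round(1),cast(T,[(212,211)],108).round(1))
corn=[(161,152),(137,183),(222,242),(245,208)]
print("corners",cast(T,corn,14).round(1))
for n,q,z in[("green",(323,231),99),("redcap",(404,241),99),("turq",(288,170),86),("blue",(386,175),86),("can1",(242,97),90),("can2",(294,92),90)]: print(n,cast(T,[q],z).round(0),cast(T,[q]).round(0))
a=cv2.resize(S["color"][160:290,280:410],None,fx=3,fy=3,interpolation=2)
b=cv2.resize(T["color"][140:250,130:250],(390,390),interpolation=2)
cv2.imwrite("pics/crop1.png",np.hstack([a,b])[...,::-1])
E
python3 m.py
```

```text
lid px 337.43548583984375 157.14515686035156 12.657532691955566
depth pts [[ 632.14686059 -173.89122526   86.42081847]
 [ 639.11410884 -180.5745202    85.54004774]]
lid [[ 625.7 -180.4   86. ]
 [ 626.1 -208.    86. ]
 [ 597.8 -180.2   86. ]]
pin px (163.0731707317073, 177.3658536585366) 41.0 depth [[590.5 212.4  18.8]] plane19 [[590.5 212.4  19. ]]
scene pin (219.5, 169.5) 20.0 [[587.6 213.1  19. ]]
jam [[502.9  85.5 109.7]] [[503.1  85.7 108. ]]
corners [[651.5 220.9  14. ]
 [578.  274.9  14. ]
 [443.7  73.1  14. ]
 [521.7  22.2  14. ]]
green [[ 464. -148.   99.]] [[ 464. -148.  100.]]
redcap [[ 444. -320.   99.]] [[ 444. -320.  100.]]
turq [[596. -74.  86.]] [[597. -74.  84.]]
blue [[ 588. -286.   86.]] [[ 588. -286.   86.]]
can1 [[759.  29.  90.]] [[749.  27. 118.]]
can2 [[771. -86.  90.]] [[760. -85. 121.]]
```

View pics/crop1.png

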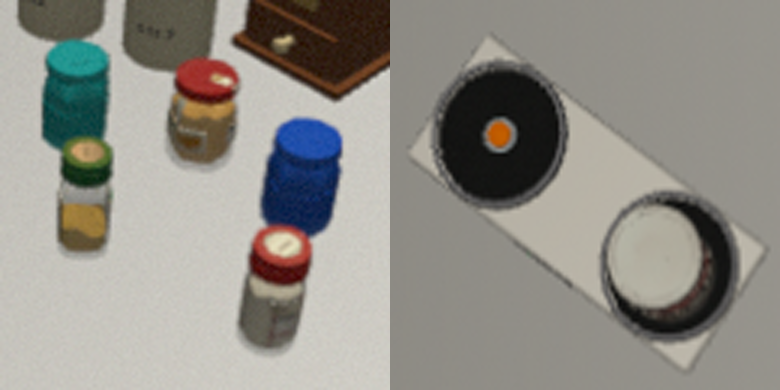

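The crop confirms it: the wide jar with the red lid over amber honey is the target (scene 348,195). The slim jar with the red cap is a spice jar. The free seat holds the orange pin at about top (163,177), and the jam jar is in the other seat.

The pin measures about (590,212) at z≈19. The lid is about (627,-181) at z≈86. The dock's x axis lies at about -33.4°. I'll move above the honey jar with the tool's y axis along that direction.

>>> step_arm --plan '[{"offset": [-64.8,-44.9,4],"rot": [0,0,100.6],"gripper": 8.5},{"offset": [-64.8,-44.9,4],"rot": [0,0,100.6],"gripper": 8.5},{"offset": [-64.8,-44.9,4],"rot": [0,0,100.6],"gripper": 8.5},{"offset": [-64.8,-44.9,4],"rot": [0,0,100.6],"gripper": 8.5},{"offset": [-64.8,-44.9,4],"rot": [0,0,100.6],"gripper": 8.5},{"offset": [-64.8,-44.9,4],"rot": [0,0,100.6],"gripper": 8.5},{"offset": [-64.8,-44.9,4],"rot": [0,0,100.6],"gripper": 8.5},{"offset": [-64.8,-44.9,4],"rot": [0,0,100.6],"gripper": 8.5},{"offset": [-64.8,-44.9,4],"rot": [0,0,100.6],"gripper": 8.5},{"offset": [-64.8,-44.9,4],"rot": [0,0,100.6],"gripper": 8.5},{"offset": [-64.8,-44.9,4],"rot": [0,0,100.6],"gripper": 8.5},{"offset": [-64.8,-44.9,4],"rot": [0,0,100.6],"gripper": 8.5}]'

```text
time_s: 1.3
eef_pos: [525.9, -23.5, 273.1]
ee_rot: [-0.0, 0.882, 0.472, -0.0]
force: [0.5, 0.6, 0.2]
grip_width: 0.995
grip_force: 0.0
```

```bash
cat > st.py <<'E'
from h import *
import sys
s=sense(); q=s["ee_rot"]; r=R.from_quat([q[1],q[2],q[3],q[0]]).as_matrix()
print(s["time_s"],s["eef_pos"].round(1),s["joints"].round(2),s["force"].round(1),s["grip_width"],s["grip_force"])
y=np.degrees(np.arctan2(r[1,1],r[0,1])); print("yaw of tool y",y,"z",r[:,2].round(4))
if len(sys.argv)>3:
    t=np.array([float(a) for a in sys.argv[1:4]]); print("offset cm",(r.T@(t-s["eef_pos"])/10).round(2),"rot z", round(y+33.4,2))
E
python3 st.py 627 -181 240
python3 - <<'E'
from h import *
S=np.load("scene.npy",allow_pickle=True).item()
h=cv2.cvtColor(S["color"],cv2.COLOR_RGB2HSV)
m=(cv2.inRange(h,(0,120,60),(6,255,255))|cv2.inRange(h,(172,120,60),(180,255,255)));k=np.zeros_like(m);k[170:205,330:365]=m[170:205,330:365]
c=max(cv2.findContours(k,0,2)[0],key=cv2.contourArea); x,y,w,hh=cv2.boundingRect(c); print(x,y,w,hh)
print(cast(S,[(x+w/2,y+w*.3),(x+w/2,y),(x,y+w*.3),(x+w,y+w*.3)],86).round(1))
E
```

```text
1.3 [525.9 -23.5 273.1] [-0.27  0.34  1.54  0.    1.26  0.32] [0.5 0.6 0.2] 0.9946346364019699 0.0
yaw of tool y -33.73441405534029 z [-5.e-04  2.e-04 -1.e+00]
offset cm [-7.49 17.16  3.31] rot z -0.33
339 179 20 15
[[ 624.2 -181.3   86. ]
 [ 649.3 -170.3   86. ]
 [ 610.7 -158.9   86. ]
 [ 637.7 -203.7   86. ]]
```

>>> step_arm --plan '[{"offset": [-7.4,17.1,6],"rot": [0,0,0],"gripper": 8.5},{"offset": [-7.4,17.1,6],"rot": [0,0,0],"gripper": 8.5},{"offset": [-7.4,17.1,6],"rot": [0,0,0],"gripper": 8.5},{"offset": [-7.4,17.1,6],"rot": [0,0,0],"gripper": 8.5},{"offset": [-7.4,17.1,6],"rot": [0,0,0],"gripper": 8.5},{"offset": [-7.4,17.1,6],"rot": [0,0,0],"gripper": 8.5},{"offset": [-7.4,17.1,6],"rot": [0,0,0],"gripper": 8.5}]'

```text
time_s: 2.0
eef_pos: [627.2, -176.4, 214.0]
ee_rot: [0.0, 0.88, 0.475, 0.0]
force: [-0.1, -0.0, 0.0]
grip_width: 0.995
grip_force: 0.0
```

```bash
python3 st.py 626 -181 110
python3 - <<'E'
from h import *
c=capture("top");d=capture("scene")
a=cv2.resize(c["color"][90:240,260:410],(400,400));b=cv2.resize(d["color"][100:250,270:420],(400,400))
cv2.imwrite("pics/above.png",np.hstack([a,b])[...,::-1])
E
```

```text
2.0 [ 627.2 -176.4  214. ] [-0.45  0.66  1.19  0.    1.28  0.13] [-0.1 -0.   0. ] 0.9947405848064654 0.0
yaw of tool y -33.342633419582604 z [ 3.e-04  0.e+00 -1.e+00]
offset cm [-0.45  0.15 10.4 ] rot z 0.06
```

View pics/above.png

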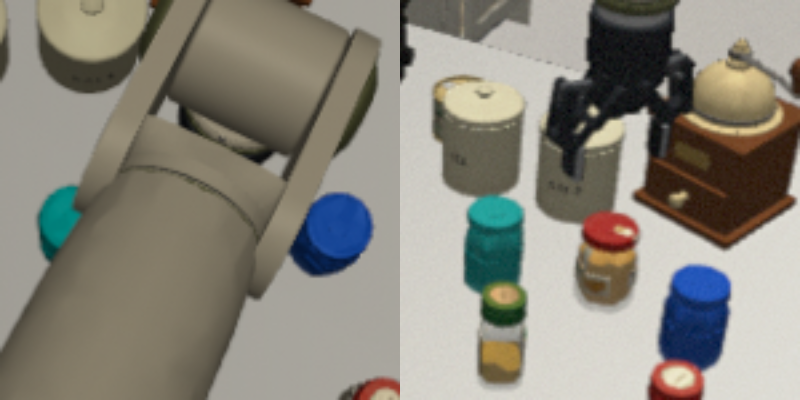

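The right crop shows the open fingers straddling the red lid (crop 610,230), with free space around the jar. In the left crop the arm hides the jar from the top camera. Next I descend and grip.

>>> step_arm --plan '[{"offset": [-0.4,0.1,1],"rot": [0,0,0],"gripper": 8.5},{"offset": [-0.4,0.1,4],"rot": [0,0,0],"gripper": 8.5},{"offset": [-0.4,0.1,7],"rot": [0,0,0],"gripper": 8.5},{"offset": [-0.4,0.1,9],"rot": [0,0,0],"gripper": 8.5},{"offset": [-0.4,0.1,10.4],"rot": [0,0,0],"gripper": 8.5},{"offset": [-0.4,0.1,10.4],"rot": [0,0,0],"gripper": 8.5},{"offset": [-0.4,0.1,10.4],"rot": [0,0,0],"gripper": 8.5}]'

```text
time_s: 2.8
eef_pos: [626.2, -181.3, 110.3]
ee_rot: [0.001, 0.88, 0.474, 0.0]
force: [-0.0, 0.2, -0.3]
grip_width: 0.997
grip_force: 0.0
```

>>> step_arm --plan '[{"offset": [0,0,0],"rot": [0,0,0],"gripper": 5},{"offset": [0,0,0],"rot": [0,0,0],"gripper": 5},{"offset": [0,0,0],"rot": [0,0,0],"gripper": 5},{"offset": [0,0,0],"rot": [0,0,0],"gripper": 5},{"offset": [0,0,0],"rot": [0,0,0],"gripper": 5},{"offset": [0,0,0],"rot": [0,0,0],"gripper": 5},{"offset": [0,0,0],"rot": [0,0,0],"gripper": 5},{"offset": [0,0,0],"rot": [0,0,0],"gripper": 5}]' --squeeze 45

```text
time_s: 3.6
eef_pos: [626.3, -181.3, 111.2]
ee_rot: [0.001, 0.88, 0.474, 0.001]
force: [-2.1, 1.0, 7.2]
grip_width: 0.66
grip_force: 47.6
```

```bash
python3 st.py 590 212 240
```

```text
3.6 [ 626.3 -181.3  111.2] [-0.46  0.78  1.28  0.    1.08  0.12] [-2.1  1.   7.2] 0.6596573807162316 47.64152062358335
yaw of tool y -33.3903843642704 z [ 1.6e-03 -8.0e-04 -1.0e+00]
offset cm [ 30.84 -24.65 -12.92] rot z 0.01
```

>>> step_arm --plan '[{"offset": [0,0,-1],"rot": [0,0,0],"gripper": 5},{"offset": [0,0,-3],"rot": [0,0,0],"gripper": 5},{"offset": [0,0,-6],"rot": [0,0,0],"gripper": 5},{"offset": [0,0,-9],"rot": [0,0,0],"gripper": 5},{"offset": [0,0,-12],"rot": [0,0,0],"gripper": 5},{"offset": [0,0,-13.5],"rot": [0,0,0],"gripper": 5},{"offset": [0,0,-13.5],"rot": [0,0,0],"gripper": 5},{"offset": [0,0,-13.5],"rot": [0,0,0],"gripper": 5}]'

```text
time_s: 4.4
eef_pos: [625.6, -181.1, 243.7]
ee_rot: [-0.0, 0.88, 0.474, -0.0]
force: [0.2, 0.5, -3.7]
grip_width: 0.654
grip_force: 49.3
```

```bash
python3 st.py 590 212 240;  python3 - <<'E'
from h import *
d=capture("scene")
cv2.imwrite("pics/lift.png",cv2.resize(d["color"][60:240,240:420],(540,540))[...,::-1])
E
```

```text
4.4 [ 625.6 -181.1  243.7] [-0.46  0.64  1.16 -0.    1.35  0.12] [ 0.2  0.5 -3.7] 0.654339717308098 49.33381291106343
yaw of tool y -33.391376967572945 z [-1.1e-03  5.0e-04 -1.0e+00]
offset cm [ 30.86 -24.61   0.4 ] rot z 0.01
```

View pics/lift.png

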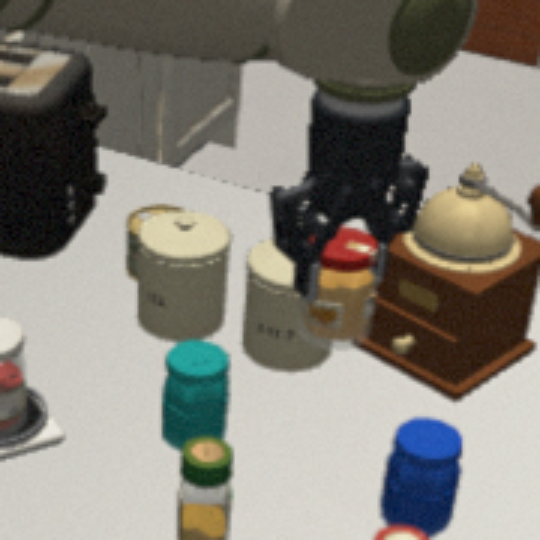

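The jar is held upright between the fingers at crop (345,290) and reads about 3.7 N. Next I carry it over the free seat.

>>> step_arm --plan '[{"offset": [1,-0.8,0],"rot": [0,0,0],"gripper": 5},{"offset": [3,-2.4,0],"rot": [0,0,0],"gripper": 5},{"offset": [6,-4.8,0],"rot": [0,0,0],"gripper": 5},{"offset": [9.5,-7.6,0],"rot": [0,0,0],"gripper": 5},{"offset": [13,-10.4,0],"rot": [0,0,0],"gripper": 5},{"offset": [16.5,-13.2,0],"rot": [0,0,0],"gripper": 5},{"offset": [20,-16,0],"rot": [0,0,0],"gripper": 5},{"offset": [23.5,-18.8,0],"rot": [0,0,0],"gripper": 5},{"offset": [26.5,-21.2,0],"rot": [0,0,0],"gripper": 5},{"offset": [29,-23.2,0],"rot": [0,0,0],"gripper": 5},{"offset": [30.4,-24.3,0],"rot": [0,0,0],"gripper": 5},{"offset": [30.9,-24.6,0],"rot": [0,0,0],"gripper": 5}]'

```text
time_s: 5.65
eef_pos: [589.9, 214.0, 243.8]
ee_rot: [-0.0, 0.88, 0.475, -0.001]
force: [1.1, 0.0, -3.8]
grip_width: 0.656
grip_force: 49.3
```

>>> step_arm --plan '[{"offset": [0,0,1],"rot": [0,0,0],"gripper": 5},{"offset": [0,0,3],"rot": [0,0,0],"gripper": 5},{"offset": [0,0,5],"rot": [0,0,0],"gripper": 5},{"offset": [0,0,7],"rot": [0,0,0],"gripper": 5},{"offset": [0,0,8],"rot": [0,0,0],"gripper": 5},{"offset": [0,0,8],"rot": [0,0,0],"gripper": 5},{"offset": [0,0,8],"rot": [0,0,0],"gripper": 5}]'

```text
time_s: 6.35
eef_pos: [591.1, 211.6, 165.1]
ee_rot: [0.0, 0.881, 0.474, 0.0]
force: [0.9, -0.6, -4.7]
grip_width: 0.655
grip_force: 49.3
```

```bash
python3 st.py 590 212 124;  python3 - <<'E'
from h import *
d=capture("scene");c=capture("top")
np.save("s2.npy",d,allow_pickle=True)
a=cv2.resize(d["color"][110:240,170:300],(400,400));b=cv2.resize(c["color"][120:270,110:260],(400,400))
cv2.imwrite("pics/over.png",np.hstack([a,b])[...,::-1])
E
```

```text
6.35 [591.1 211.6 165.1] [ 0.16  0.66  1.33 -0.    1.15  0.74] [ 0.9 -0.6 -4.7] 0.6549520664923063 49.30069937836379
yaw of tool y -33.43303299915566 z [ 9.e-04  0.e+00 -1.e+00]
offset cm [-0.03 -0.11  4.11] rot z -0.03
```

View pics/over.png

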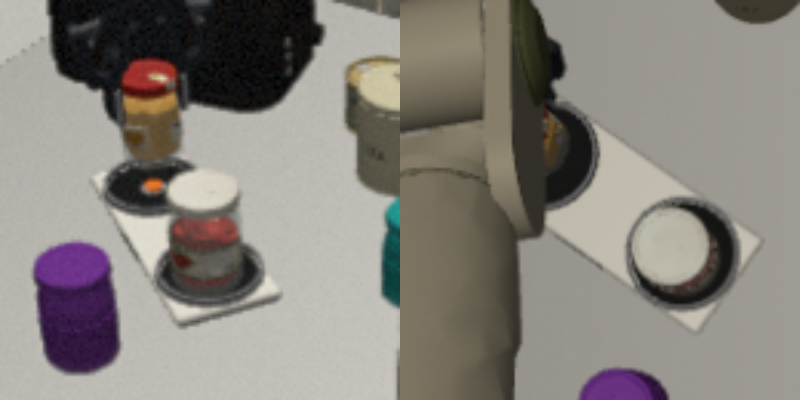

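Left crop: the jar is upright over the pin, with its axis at crop x≈152 and the pin at x≈153. The jam jar is undisturbed. I'll lower it slowly.

>>> step_arm --plan '[{"offset": [0,-0.1,1],"rot": [0,0,0],"gripper": 5},{"offset": [0,-0.1,2],"rot": [0,0,0],"gripper": 5},{"offset": [0,-0.1,2.8],"rot": [0,0,0],"gripper": 5},{"offset": [0,-0.1,3.2],"rot": [0,0,0],"gripper": 5},{"offset": [0,-0.1,3.5],"rot": [0,0,0],"gripper": 5},{"offset": [0,-0.1,3.7],"rot": [0,0,0],"gripper": 5},{"offset": [0,-0.1,3.8],"rot": [0,0,0],"gripper": 5},{"offset": [0,-0.1,3.8],"rot": [0,0,0],"gripper": 5}]'

```text
time_s: 7.25
eef_pos: [589.9, 212.7, 126.7]
ee_rot: [0.0, 0.88, 0.474, 0.0]
force: [-0.0, -0.8, -2.0]
grip_width: 0.653
grip_force: 49.4
```

>>> step_arm --plan '[{"offset": [0,0,0.1],"rot": [0,0,0],"gripper": 5},{"offset": [0,0,0.1],"rot": [0,0,0],"gripper": 5},{"offset": [0,0,0.1],"rot": [0,0,0],"gripper": 5}]'

```text
time_s: 7.55
eef_pos: [589.9, 212.7, 125.7]
ee_rot: [0.0, 0.88, 0.474, 0.0]
force: [0.2, 0.6, -2.6]
grip_width: 0.654
grip_force: 49.4
```

>>> step_arm --plan '[{"offset": [0,0,0.05],"rot": [0,0,0],"gripper": 5},{"offset": [0,0,0.1],"rot": [0,0,0],"gripper": 5},{"offset": [0,0,0.1],"rot": [0,0,0],"gripper": 5}]'

```text
time_s: 7.85
eef_pos: [589.9, 212.7, 125.2]
ee_rot: [0.0, 0.88, 0.474, 0.0]
force: [-2.9, -0.6, 5.9]
grip_width: 0.659
grip_force: 50.0
```

```bash
python3 st.py 590 212 124
```

```text
7.85 [589.9 212.7 125.2] [ 0.16  0.71  1.36 -0.    1.07  0.74] [-2.9 -0.6  5.9] 0.6593859597613453 50.045553697273135
yaw of tool y -33.38888244594194 z [ 6.e-04 -0.e+00 -1.e+00]
offset cm [-0.05  0.05  0.12] rot z 0.01
```

The jar is on the floor of the seat. I'll open the fingers gradually and then rise.

>>> step_arm --plan '[{"offset": [0,0,0],"rot": [0,0,0],"gripper": 5.8},{"offset": [0,0,0],"rot": [0,0,0],"gripper": 6.3},{"offset": [0,0,0],"rot": [0,0,0],"gripper": 7},{"offset": [0,0,0],"rot": [0,0,0],"gripper": 8.5},{"offset": [0,0,0],"rot": [0,0,0],"gripper": 8.5},{"offset": [0,0,0],"rot": [0,0,0],"gripper": 8.5},{"offset": [0,0,0],"rot": [0,0,0],"gripper": 8.5},{"offset": [0,0,0],"rot": [0,0,0],"gripper": 8.5}]'

```text
time_s: 8.65
eef_pos: [589.8, 212.7, 124.5]
ee_rot: [-0.0, 0.88, 0.474, -0.0]
force: [0.3, -0.2, -0.3]
grip_width: 0.996
grip_force: 0.0
```

>>> step_arm --plan '[{"offset": [0,0,-1],"rot": [0,0,0],"gripper": 8.5},{"offset": [0,0,-3],"rot": [0,0,0],"gripper": 8.5},{"offset": [0,0,-6],"rot": [0,0,0],"gripper": 8.5},{"offset": [0,0,-10],"rot": [0,0,0],"gripper": 8.5},{"offset": [0,0,-14],"rot": [0,0,0],"gripper": 8.5},{"offset": [-4,0,-15],"rot": [0,0,0],"gripper": 8.5},{"offset": [-8,0,-15],"rot": [0,0,0],"gripper": 8.5},{"offset": [-12,0,-15],"rot": [0,0,0],"gripper": 8.5},{"offset": [-16,0,-15],"rot": [0,0,0],"gripper": 8.5},{"offset": [-20,0,-15],"rot": [0,0,0],"gripper": 8.5},{"offset": [-20,0,-15],"rot": [0,0,0],"gripper": 8.5},{"offset": [-20,0,-15],"rot": [0,0,0],"gripper": 8.5}]'

```text
time_s: 9.85
eef_pos: [479.8, 45.4, 275.5]
ee_rot: [0.0, 0.881, 0.474, 0.001]
force: [0.9, 0.7, 1.7]
grip_width: 0.991
grip_force: 0.0
```

```bash
python3 st.py;  python3 - <<'E'
from h import *
d=capture("scene");c=capture("top")
a=cv2.resize(d["color"][110:240,170:300],(400,400));b=cv2.resize(c["color"][120:270,110:260],(400,400))
cv2.imwrite("pics/done.png",np.hstack([a,b])[...,::-1])
h=cv2.cvtColor(c["color"],cv2.COLOR_RGB2HSV);m=cv2.inRange(h,(0,120,60),(8,255,255))|cv2.inRange(h,(170,120,60),(180,255,255))
m[:,:135]=0;m[:,190:]=0;m[:140]=0;m[205:]=0
q=cv2.findContours(m,0,2)[0]
if q:
    (u,v),r=cv2.minEnclosingCircle(max(q,key=cv2.contourArea));print(u,v,r,cast(c,[(u,v)],100),cast(c,[(u,v)]))
E
```

```text
9.85 [479.8  45.4 275.5] [-0.15  0.24  1.67  0.    1.23  0.43] [0.9 0.7 1.7] 0.9906719492305501 0.0
yaw of tool y -33.47152716545168 z [ 0.0017 -0.     -1.    ]
156.0142822265625 170.9857177734375 13.01878833770752 [[589.76185859 210.60068897 100.        ]] [[589.34418656 210.09447883 102.15762519]]
```

View pics/done.png

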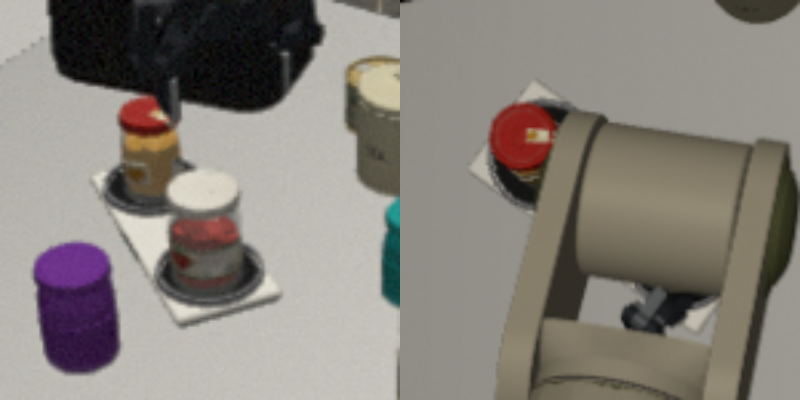

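The honey jar stands upright inside the rim, with the lid at left crop (148,115) and at (590,211), z≈100. The jam jar is unmoved and the gripper is clear. I'll check the lid height once and hand in.

Run:
```python
from h import *
c=capture("top")
z=cast(c,[(u,v) for u in range(149,158,2) for v in range(164,178,2)])[:,2]; print(np.median(z),z.min(),z.max(),sense()["dq"].round(3))
if 97<np.median(z)<103: print(finish_job())
```

```text
100.36711615522063 95.75948502513847 104.68708287631989 [ 0.005  0.006  0.005 -0.001 -0.002 -0.002]
the job is handed in; nothing more can be done
None
```

The honey jar stands upright in the free seat, released, with its lid at the height expected if the pin is pressed level with the floor; the jam jar is still in its own seat, and I handed the job in about 10 s into the 32 s limit.

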